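# Unclip the air-intake grille of the packing machine for washing

### The job

The air-intake grille on the sloping front of the packing machine is clogged with flour and has to go to the wash. Pinch its release tab in towards the rib, swing the grille's lower edge up out of the frame by 20 degrees or so while its upper edge is still hooked in, then draw it out and set it down (not dropped) in the shallow baking tray, lying flat with the louvred side up. Let go of it and leave the other things on the worktop alone.

Things in the scene. Friction and masses are not known exactly. Their poses are not given: they have to be found in the camera images.
- machine: Steel packing machine, fixed, 300 mm wide (y). Origin: on the worktop below the middle of its sloping front; x back into it, z up. The front faces -x and rises with x at 28 degrees, 83 mm high at x -71, 121 at x 0, 159 at x +71. Behind is a flat top 159 mm high to x +300, with a lid 25 mm higher from x +120. The grille fits flush in the slope's framed opening.
- slot (a point): Fixed point on the machine, where lug_edge sits when the grille is fitted. The frame's 4 mm thick upper lip overlaps the grille's lugs by about 8 mm; a like lip at the lower end overlaps the tab's catch by about 4 mm. The space below the opening is free.
- grille: Loose grey louvred plastic plate, 110 (x) by 150 (y) by 10 mm (z), about 165 g. Origin: centre of its flat underside. z points out of the louvred face (fitted: 28 degrees from vertical, towards the machine's front), x up the slope. The tab stands at its lower edge (x = -55), a fixed rib further up. Fitted, it has about 4 mm of play along x.
- lug_edge (a point): Middle of the grille's upper edge: grille x +55, y 0, z +5 mm. From this edge two lugs, 5 mm thick and level with the underside, stick out 11 mm under the frame's lip. With the tab pressed the grille swings about the line x +58, z +5 mm; swung up 20 to 30 degrees it draws out towards its own -x.
- rib (a point): Middle of the top of the grille's fixed finger rib (grille x -14, y 0, z +36 mm). The rib runs along y, 60 mm wide, 8 mm thick (x -18 to -10 mm), and stands 26 mm out of the louvred face, parallel to the tab.
- release_tab (a joint): Tab travel, m: 0 out (latched), 0.009 fully in; clear of the frame from 0.006. Upright plate 44 mm wide (y), 8 mm thick, as tall as the rib, grille x -55 to -47 mm when out; slides along grille +x towards the rib. Spring 3 N at first, 8.4 N fully in. Over tab and rib: 45 mm when out, 36 mm when in, so one pinch over both presses it and holds the grille.
- tray: Shallow aluminium baking tray, fixed on the worktop, 260 mm (x) by 250 mm (y) outside, rim 20 mm high, walls 4 mm. Origin: centre of its underside; the inner floor is 4 mm above it.
- tin: Bystander: a closed tin, 90 mm across and 115 mm high, upright. Origin: centre of its underside.
- bowl: Bystander: an open steel bowl, 160 mm across and 75 mm high. Origin: centre of its underside.
Things that resemble listed ones, but are neither listed nor needed, are in the scene too. What is meant by the grille is not blue, and is the larger of those in its own colour.

How it is judged:
By the outcome, as a careful person would: the job done as asked, in the order asked, and still so for the second after the job is handed in, with the robot touching nothing.
It also fails if it takes over 58 s, if anything falls off the work surface, if the arm or the gripper's body presses on something with over 40 N, if the wrist force passes 120 N, or if a joint passes its speed limit or range.

### The arm

A 6-joint arm with a two-finger parallel gripper is mounted at the origin on the work surface. World frame = base frame: x ahead of the robot, y to its left, z up, the work surface at z = 0. Lengths are in mm, angles in rad, forces in N, time in s.
With the tool pointing down it reaches from about 400 to 925 mm from the base axis. Payload 12.5 kg.
Tool frame: the origin (TCP) lies at the centre of the arm's flange, where the gripper is bolted on; the fingertips stand 190 mm ahead of it and the grasp point (between the pads) lies env.grip_point_offset ahead of it (env.grip_point_offset is the distance from the TCP to the grasp point, in mm); z points along the fingers, x is the direction in which the jaws open and shut, and the axes are right-handed (so a half turn about z gives the same grasp; the last joint's range is limited). The gripper opens to 95 mm and grips with 3 to 60 N. Pads are 20 mm wide; open, the fingers measure 119 mm over their backs; the gripper's body (75 mm by 180 mm) begins 59 mm behind the grasp point.
Start: joints at [-1.279, 0.491, 1.559, -0, 1.092, -0.106], TCP at [242.138, -576.189, 404.761] pointing down, gripper open.
Joint ranges: [-3.1, 3.1], [-0.84, 2.19], [0.05, 2.79], [-1.13, 4.28], [0.06, 2.93], [-2.69, 2.69]. Speed limits (rad/s): [2.22, 2.22, 2.79, 3.14, 3.14, 3.14].

### API

Orientations are given as [roll, pitch, yaw] about the fixed x, y, z axes, in that order (R = Rz(yaw) Ry(pitch) Rx(roll)).
In Python, from cell import state, read_camera, camera_model, job_done, env gives the robot as it stands.
- The arm moves only by the tool arm_command, never from a script. Its argument "steps" is a list of rows, each a list of 6 numbers: the shift along the tool's x, y, z in cm, then the turn, a rotation vector about the tool's x, y, z in degrees. In form: [[dx, dy, dz, rx, ry, rz], ...]. A call has 1 to 12 rows; each row is the pose to reach, as a shift and turn from the pose commanded when the call began, along the tool's axes at that moment; what a row does not reach only later rows make up. A row lasts 1/12 s, in which the tool goes at most 41.7 mm and 7.16 degrees, less where a joint would pass 70% of its speed; a pose out of reach is approached as far as the arm can. A call with a gripper value outside its range is refused whole. "jaw" is the finger opening in cm, from 0 to 9.51, set as the call begins (left out, the last holds). The fingers move at their own pace and stop on an object; the grip force is fixed at half the most. Time passes only in rows, so rows that repeat a pose let the fingers close. It gives the time, the measured TCP pose, the force and the opening at its end, in the units of the state.
- state(): the state, without advancing time (a new reading comes with each control period).
- read_camera(name): name is "scene" or "top"; returns the picture (420x560x3 uint8, red, green, blue); there is no depth.
- camera_model(name): a dict with "K" (3x3 intrinsics, pixels), "xyz" and "rotation" of the camera in the world. Camera axes: x right, y up, looking along -z (the intrinsics and any distortion apply to the point x, -y, -z); pixel columns grow to the right and rows downward; lengths in mm; the calibration is good to about 2 mm. A picture is of the moment at which its call begins. camera_model takes no time and is no camera call.
- job_done(): hands the job in, once; it reports no verdict.
The state is a dict: "t": time; "joints": joint angles; "qvel": joint speeds; "tau": joint torques, N m; "eef_pos": TCP position; "tcp_rot": TCP orientation; "ft_force": force on the tool from outside, world axes, zero at the start; "moment": the same for the moment, N m; "opening": opening from 0.0 (shut) to 1.0 (fully open).
Only numpy, scipy, OpenCV 4.12 (cv2) and the standard library are available. Lean on these libraries where they do the work, as an engineer would, in place of code of your own. Each camera call takes 0.05 s, during which the arm holds its last target. There are 200 camera calls.

## Working session

There is one attempt and no reset: what is moved stays moved. The work goes in short steps, Python scripts to look and compute and a tool call to move; the robot and the scene stay as the last step left them, time stands still between calls to the robot, and variables do not carry over. Pictures are saved under pics/ and viewed, about 8 in all and at most 12, crops included, and the job is handed in when it is done.

Besides the shell and the picture viewer there is one more tool, called after "Request:" by a JSON object that holds its "method" and its "body". arm_command: Moves the arm, as the interface text tells. Its arguments: {"type":"object","properties":{"steps":{"type":"array"},"jaw":{"type":"number"}},"required":["steps"]}

```bash
ls; mkdir -p pics; python3 - <<'E'
from cell import *
import cv2,numpy as np
np.set_printoptions(precision=4,suppress=True)
print(state(), env.grip_point_offset)
for n in("scene","top"):
    cv2.imwrite(f"pics/{n}0.png",read_camera(n)[:,:,::-1]); print(n,camera_model(n))
E
```

```text
pics
{'t': 0.0, 'joints': array([-1.2785,  0.4916,  1.5594, -0.    ,  1.0917, -0.1056]), 'qvel': array([-0.0016,  0.0013,  0.0001, -0.0006, -0.0022,  0.0004]), 'tau': array([ -0.0003, -61.2654, -25.8192,   0.0692,   0.0482,  -0.0001]), 'eef_pos': array([ 242.166 , -576.1577,  404.1704]), 'tcp_rot': array([-3.1415,  0.001 , -1.1729]), 'ft_force': array([0.0794, 0.3255, 0.3422]), 'moment': array([ 0.0529, -0.0202,  0.0142]), 'opening': 1.0009312057383632} 171.3
scene {'K': array([[481.9667,   0.    , 285.4891],
       [  0.    , 481.9667, 208.1537],
       [  0.    ,   0.    ,   1.    ]]), 'xyz': array([1177.3545, -715.6611, 1356.6188]), 'rotation': array([ 0.659 , -0.0009,  0.7168])}
top {'K': array([[403.6752,   0.    , 275.2722],
       [  0.    , 403.6752, 210.3367],
       [  0.    ,   0.    ,   1.    ]]), 'xyz': array([ 371.4264,    7.2641, 1377.7723]), 'rotation': array([ 0.1451,  0.0088, -1.5881])}
```

View pics/scene0.png

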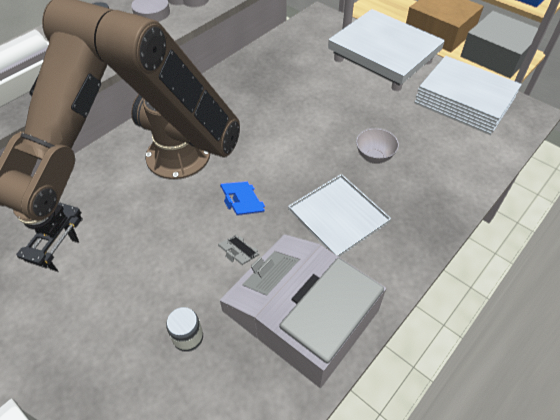

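View pics/top0.png

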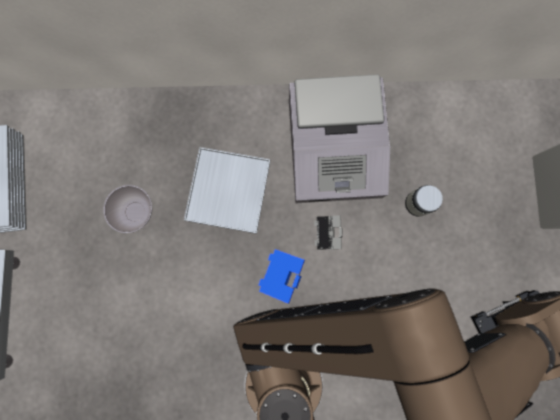

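The top view shows three grille-like objects: the blue one at (282,276), a small grey one lying loose at (329,232), and the larger grey one fitted in the machine's slope at (342,172). The fitted one is the match, since it is not blue and is the larger grey one. The tray is at (228,190), the bowl at (128,209) and the tin at (427,200). I'll confirm with one enlarged crop.

```bash
python3 - <<'E'
import cv2,numpy as np
a=cv2.imread("pics/top0.png")[70:260,180:400]; cv2.imwrite("pics/topc.png",cv2.resize(a,None,fx=3.15,fy=3.15,interpolation=cv2.INTER_CUBIC)) 
b=cv2.imread("pics/scene0.png")[165:385,210:400]; cv2.imwrite("pics/scenec.png",cv2.resize(b,None,fx=2.7,fy=2.7,interpolation=cv2.INTER_CUBIC))
E
```

```text
(no output)
```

View pics/topc.png

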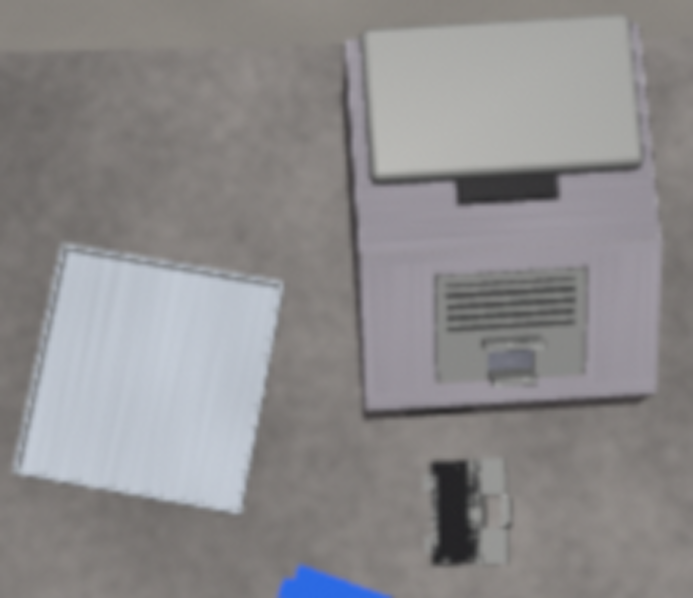

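View pics/scenec.png

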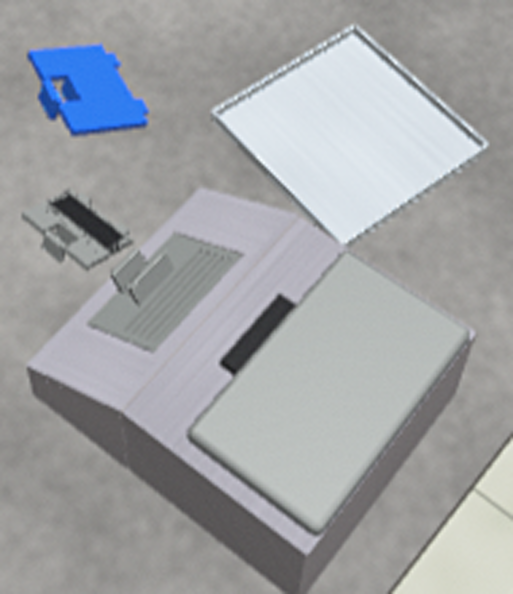

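The crops confirm it: the larger grey louvred plate sits in the slope, with tab and rib at crop pixel (512,362). The loose grey one below it, at (470,512), is clearly smaller. Next I fit the machine and tray poses from both views.

```bash
cat > h.py <<'E'
from cell import *
import numpy as np, cv2
from scipy.spatial.transform import Rotation as R
from scipy.optimize import least_squares
np.set_printoptions(precision=2,suppress=True)
def proj(n,P):
    m=camera_model(n); Rc=R.from_euler('xyz',m["rotation"]).as_matrix()
    p=(np.atleast_2d(P)-m["xyz"])@Rc*[1,-1,-1]; q=p@m["K"].T
    return q[:,:2]/q[:,2:]
def T(x,y,yaw,z=0): return R.from_euler('z',yaw),np.array([x,y,z])
c28,s28=np.cos(np.radians(28)),np.sin(np.radians(28))
def g2m(p):  # grille frame (fitted) -> machine frame
    p=np.atleast_2d(p).astype(float); q=p-[0,0,10]
    return np.c_[q[:,0]*c28-q[:,2]*s28, q[:,1], 121+q[:,0]*s28+q[:,2]*c28]
TOP=lambda a:(np.array(a)+.5)/3.15-.5+[180,70]
SC=lambda a:(np.array(a)+.5)/2.7-.5+[210,165]
E
python3 - <<'E'
from h import *
sl=[[-71,150,83],[-71,-150,83],[71,-150,159],[71,150,159]]
gr=g2m([[-55,75,10],[-55,-75,10],[55,-75,10],[55,75,10]])
M=np.vstack([sl,gr])
mt=TOP([[366,411],[656,394],[661,233],[358,245],[437,382],[586,376],[588,266],[435,275]])
ms=SC([[203,188],[28,368],[125,412],[298,213],[177,235],[88,322],[152,350],[243,253]])
tr=np.array([[130,125,20],[130,-125,20],[-130,-125,20],[-130,125,20]])
tt=TOP([[64,243],[283,283],[241,514],[14,474]]); ts=SC([[355,27],[488,146],[344,243],[213,113]])
# order tray scene corners by nearest projection is done by trying the rolls
def fit(P,obs,x0):
    def r(v):
        W=R.from_euler('z',v[2]).apply(P)+[v[0],v[1],0]
        return np.concatenate([(proj(n,W)-o).ravel() for n,o in obs.items()])
    s=least_squares(r,x0,loss='soft_l1',x_scale=[10,10,.1]); return s.x,r(s.x).reshape(-1,2)
for o in ({"top":mt,"scene":ms},{"top":mt},{"scene":ms}):
    x,r=fit(M,o,[640,-180,0]); print("machine",x,abs(r).mean()); 
    if len(o)==2: print(r)
# scene tray order
for o in ({"top":tt,"scene":np.roll(ts,0,0)},{"top":tt}):
    x,r=fit(tr,o,[440,180,-.2]); print("tray",x); print(r)
x,r=fit(tr,{"top":tt},[440,180,-.2]); W=R.from_euler('z',x[2]).apply(tr)+[x[0],x[1],0]; print(proj("scene",W),ts)
E
```

```text
machine [ 672.63 -199.24    0.04] 0.6058684509343211
[[ 0.09 -0.66]
 [ 0.08 -0.9 ]
 [ 0.41  0.99]
 [ 0.56  3.06]
 [ 0.4  -0.35]
 [-0.56 -1.28]
 [-0.59  0.05]
 [ 0.29  0.11]
 [-0.72 -0.56]
 [-0.3  -0.98]
 [-0.54 -0.33]
 [ 1.33  0.14]
 [-0.58 -0.92]
 [ 0.11  0.43]
 [ 1.16  0.33]
 [ 0.25  0.32]]
machine [ 672.26 -198.88    0.04] 0.6421750410136546
machine [ 672.9  -199.69    0.05] 0.5497991887372589
tray [645.71 179.47  -0.17]
[[ -1.69   0.94]
 [ -0.37  -1.1 ]
 [  0.82  -0.49]
 [  0.21   0.84]
 [ 49.64  41.15]
 [-52.66  35.61]
 [-49.59 -49.06]
 [ 51.02 -34.17]]
tray [645.87 178.53  -0.2 ]
[[-0.41  0.24]
 [ 0.61 -0.21]
 [ 0.07  0.15]
 [-0.22 -0.19]]
[[390.69 216.98]
 [336.35 254.47]
 [287.52 204.88]
 [340.6  172.61]] [[341.17 174.69]
 [390.43 218.76]
 [337.09 254.69]
 [288.57 206.54]]
```

```bash
cat >> h.py <<'E'
MX,MY,MYAW=672.5,-199.2,0.043
OFF=env.grip_point_offset
def mw(p): return R.from_euler('z',MYAW).apply(g2m(p))+[MX,MY,0]
def grasp(gx,gz,th=0,gy=0,draw=0):
    """TCP pose with grasp point at fitted-grille (gx,gy,gz), then grille swung th deg about its hinge and drawn along own -x"""
    q=np.array([gx,gy,gz+OFF])-[58,0,5]; S=R.from_euler('y',th,degrees=True)
    p=S.apply(q-[draw,0,0])+[58,0,5]
    return mw(p)[0], R.from_euler('z',MYAW)*R.from_euler('y',-28+th,degrees=True)*R.from_euler('x',180,degrees=True)
def cur():
    s=state(); return np.array(s["eef_pos"]),R.from_euler('xyz',s["tcp_rot"])
def row(t,c):
    return np.r_[c[1].inv().apply(t[0]-c[0])/10,(c[1].inv()*t[1]).as_rotvec(degrees=True)]
def tool2grille(c):
    """grasp point in fitted grille frame, and tilt"""
    g=c[0]+c[1].apply([0,0,OFF]); m=R.from_euler('z',-MYAW).apply(g-[MX,MY,0])-[0,0,121]
    return np.array([m[0]*c28+m[2]*s28,m[1],-m[0]*s28+m[2]*c28+10])
E
python3 - <<'E'
from h import *
t=grasp(-28,115); print(t[0],row(t,cur()))
E
```

```text
[ 518.21 -205.84  351.81] [-23.44 -39.8    5.27  16.97  24.48 -68.22]
```

Request:
{"method": "arm_command", "body": {"steps": [[-5.9,-10,1.3,4.2,6.1,-17],[-11.7,-20,2.6,8.5,12.2,-34],[-17.6,-30,3.9,12.7,18.4,-51],[-23.4,-39.8,5.3,17,24.5,-68.2],[-23.4,-39.8,5.3,17,24.5,-68.2],[-23.4,-39.8,5.3,17,24.5,-68.2],[-23.4,-39.8,5.3,17,24.5,-68.2],[-23.4,-39.8,5.3,17,24.5,-68.2],[-23.4,-39.8,5.3,17,24.5,-68.2],[-23.4,-39.8,5.3,17,24.5,-68.2],[-23.4,-39.8,5.3,17,24.5,-68.2],[-23.4,-39.8,5.3,17,24.5,-68.2]], "jaw": 7}}

```text
t: 1.1
eef_pos: [520.5, -202.0, 350.8]
tcp_rot: [-3.141, -0.489, 0.05]
ft_force: [-0.2, 0.7, -0.2]
opening: 0.734
```

```bash
python3 - <<'E'
from h import *
s=state(); print(s["t"],s["joints"],tool2grille(cur()),s["opening"]); print(row(grasp(-28,115),cur()))
E
```

```text
1.1 [-0.53  0.43  1.88  0.58  0.49 -1.05] [-26.17   4.28 112.94] 0.7338779648549049
[-0.17  0.37 -0.21 -0.19 -0.04  0.34]
```

Request:
{"method": "arm_command", "body": {"steps": [[-0.2,0.4,1,-0.2,0,0.3],[-0.2,0.4,3,-0.2,0,0.3],[-0.2,0.4,4.6,-0.2,0,0.3],[-0.2,0.4,5,-0.2,0,0.3],[-0.2,0.4,5,-0.2,0,0.3],[-0.2,0.4,5,-0.2,0,0.3]]}}

```text
t: 1.6
eef_pos: [539.9, -210.2, 306.7]
tcp_rot: [3.14, -0.489, 0.036]
ft_force: [-0.6, -0.3, -0.0]
opening: 0.735
```

```bash
python3 - <<'E'
from h import *
for n in("scene","top"):
    im=read_camera(n)[:,:,::-1].copy(); cv2.imwrite(f"pics/{n}1.png",im)
s=state(); print(s["t"],tool2grille(cur()),s["opening"],s["tcp_rot"]); print(row(grasp(-28,34),cur()))
S=cv2.imread("pics/scene1.png"); k=5
def crop(n,P,k=5,w=78,h=60):
    S=cv2.imread(f"pics/{n}1.png"); c=proj(n,mw(P)).mean(0); x0,y0=(c-[w/2,h/2]).astype(int)
    C=cv2.resize(S[y0:y0+h,x0:x0+w],None,fx=k,fy=k,interpolation=cv2.INTER_CUBIC)
    for Q,col in P_SETS:
        q=(proj(n,mw(Q))-[x0,y0]+.5)*k-.5
        cv2.polylines(C,[q.astype(np.int32).reshape(-1,1,2)],True,col,1)
    return C
P_SETS=[([[-10,30,36],[-10,-30,36],[-18,-30,36],[-18,30,36]],(0,0,255)),([[-47,22,36],[-47,-22,36],[-55,-22,36],[-55,22,36]],(0,255,0)),([[55,75,10],[55,-75,10],[-55,-75,10],[-55,75,10]],(255,0,0))]
cv2.imwrite("pics/c1.png",np.hstack([crop("scene",[[0,0,10]]),crop("top",[[0,0,10]])]))
E
```

```text
1.7 [-29.61  -5.97  65.65] 0.7361627095732627 [ 3.14 -0.49  0.04]
[ 0.18 -0.53  3.16  0.29 -0.09 -0.33]
```

View pics/c1.png

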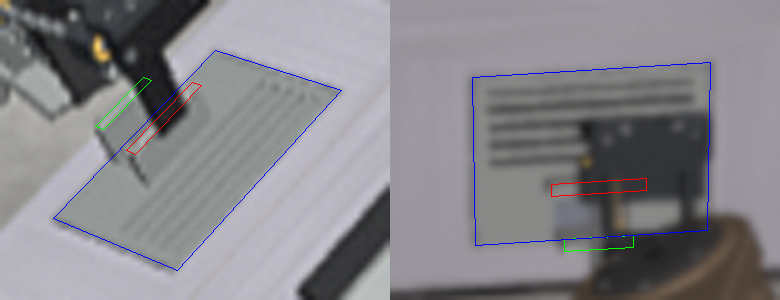

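The overlay on the grille outline fits within about 1 px. The tab and rib tops are at left-crop (97–150,78–130) and (127–200,83–155), between the open fingers. The last move overcorrected sideways, so I'll fix that and compare the tab and rib against the first picture.

```bash
python3 - <<'E'
from h import *
P=[[-10,30,36],[-10,-30,36],[-18,-30,36],[-55,22,36],[-55,-22,36],[-47,-22,36],[-10,-30,10]]
a=proj("scene",mw(P)); b=proj("top",mw(P))
def ov(n,x0,y0,w,h,k):
    C=cv2.resize(cv2.imread(f"pics/{n}0.png")[y0:y0+h,x0:x0+w],None,fx=k,fy=k,interpolation=cv2.INTER_CUBIC)
    for Q,col in [([[-10,30,36],[-10,-30,36],[-18,-30,36],[-18,30,36]],(0,0,255)),([[-47,22,36],[-47,-22,36],[-55,-22,36],[-55,22,36]],(0,255,0))]:
        q=(proj(n,mw(Q))-[x0,y0]+.5)*k-.5
        cv2.polylines(C,[q.astype(np.int32).reshape(-1,1,2)],True,col,1)
    return C
cv2.imwrite("pics/c0.png",np.hstack([ov("scene",240,245,48,50,8),ov("top",318,150,48,50,8)]))
print(row(grasp(-28,34),cur()))
E
```

```text
[ 0.18 -0.53  3.16  0.29 -0.09 -0.33]
```

View pics/c0.png

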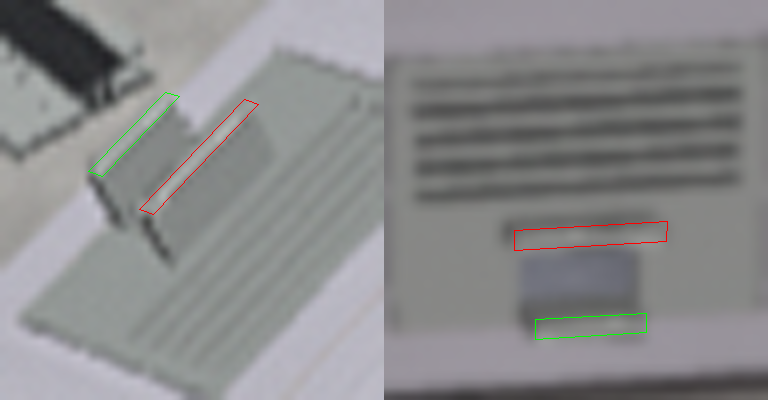

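The scene overlay sits exactly on the tab and rib. In the top view it is about 1.5 px off sideways, which is uncritical. Descending.

Request:
{"method": "arm_command", "body": {"steps": [[0.2,-0.5,0,0.3,-0.1,-0.3],[0.2,-0.5,0.4,0.3,-0.1,-0.3],[0.2,-0.5,1.0,0.3,-0.1,-0.3],[0.2,-0.5,1.6,0.3,-0.1,-0.3],[0.2,-0.5,2.2,0.3,-0.1,-0.3],[0.2,-0.5,2.7,0.3,-0.1,-0.3],[0.2,-0.5,3.0,0.3,-0.1,-0.3],[0.2,-0.5,3.1,0.3,-0.1,-0.3],[0.2,-0.5,3.1,0.3,-0.1,-0.3],[0.2,-0.5,3.1,0.3,-0.1,-0.3]]}}

```text
t: 2.53
eef_pos: [556.5, -203.8, 280.2]
tcp_rot: [-3.141, -0.488, 0.043]
ft_force: [-0.1, 0.1, 1.1]
opening: 0.736
```

```bash
python3 - <<'E'
from h import *
s=state(); print(s["t"],tool2grille(cur()),s["opening"],s["tcp_rot"],s["ft_force"]); print(row(grasp(-28,33),cur()))
E
```

```text
2.5333 [-27.94   0.54  33.81] 0.7359610468287778 [-3.14 -0.49  0.04] [-0.14  0.12  1.12]
[-0.02  0.04  0.08 -0.06  0.06  0.01]
```

Request:
{"method": "arm_command", "body": {"steps": [[0,0,0,0,0,0],[0,0,0,0,0,0],[0,0,0,0,0,0],[0,0,0,0,0,0],[0,0,0,0,0,0],[0,0,0,0,0,0],[0,0,0,0,0,0],[0,0,0,0,0,0],[0,0,0,0,0,0],[0,0,0,0,0,0]], "jaw": 3.2}}

```text
t: 3.37
eef_pos: [556.1, -203.8, 280.2]
tcp_rot: [-3.14, -0.487, 0.043]
ft_force: [-5.6, -1.1, 2.6]
opening: 0.375
```

```bash
python3 - <<'E'
from h import *
s=state(); print(s["t"],tool2grille(cur()),s["opening"]*95,s["ft_force"],s["moment"])
c=cur(); g=tool2grille(c); 
for th in range(0,27,2): print(th,row(grasp(-28,33.8,th,.5),grasp(-28,33.8,0,.5)))
E
```

```text
3.3667 [-28.43   0.65  33.98] 35.64932812630464 [-5.57 -1.09  2.62] [-0.14  1.12 -0.07]
0 [0. 0. 0. 0. 0. 0.]
2 [ 0.7   0.   -0.29 -0.   -2.   -0.  ]
4 [ 1.42 -0.   -0.55 -0.   -4.   -0.  ]
6 [ 2.14  0.   -0.79  0.   -6.   -0.  ]
8 [ 2.87  0.   -1.    0.   -8.   -0.  ]
10 [  3.61   0.    -1.19   0.   -10.    -0.  ]
12 [  4.35  -0.    -1.35  -0.   -12.    -0.  ]
14 [  5.1    0.    -1.49   0.   -14.    -0.  ]
16 [  5.85  -0.    -1.6   -0.   -16.    -0.  ]
18 [  6.6   -0.    -1.68  -0.   -18.    -0.  ]
20 [  7.36  -0.    -1.73   0.   -20.    -0.  ]
22 [  8.12   0.    -1.76   0.   -22.    -0.  ]
24 [  8.88   0.    -1.77  -0.   -24.    -0.  ]
26 [  9.64  -0.    -1.74   0.   -26.    -0.  ]
```

The tab is fully in, with an opening of 35.6 mm. Swinging the first 12°, with 1 mm of relief down the slope.

Request:
{"method": "arm_command", "body": {"steps": [[-0.1,0,0,0,0,0],[0.25,0,-0.15,0,-1,0],[0.6,0,-0.29,0,-2,0],[0.95,0,-0.42,0,-3,0],[1.32,0,-0.55,0,-4,0],[1.7,0,-0.67,0,-5,0],[2.05,0,-0.79,0,-6,0],[2.4,0,-0.9,0,-7,0],[2.77,0,-1.0,0,-8,0],[3.15,0,-1.1,0,-9,0],[3.5,0,-1.19,0,-10,0],[3.5,0,-1.19,0,-10,0]]}}

```text
t: 4.37
eef_pos: [581.9, -202.6, 307.0]
tcp_rot: [-3.14, -0.311, 0.044]
ft_force: [-2.0, -2.2, -3.6]
opening: 0.38
```

```bash
python3 - <<'E'
from h import *
s=state(); print(s["t"],s["opening"]*95,s["ft_force"],s["moment"],s["tcp_rot"])
print(row(cur(),grasp(-28.4,34,0,.6)))
c=grasp(-28,33.8,10,.5)
for th in range(10,27,2): print(th,row(grasp(-28,33.8,th,.5),c))
E
```

```text
4.3667 36.07061614831234 [-2.02 -2.16 -3.58] [-0.25  0.8  -0.19] [-3.14 -0.31  0.04]
[  3.56   0.01  -1.15   0.09 -10.16  -0.02]
10 [0. 0. 0. 0. 0. 0.]
12 [ 0.7  -0.   -0.29 -0.   -2.   -0.  ]
14 [ 1.42  0.   -0.55  0.   -4.   -0.  ]
16 [ 2.14 -0.   -0.79 -0.   -6.   -0.  ]
18 [ 2.87 -0.   -1.   -0.   -8.   -0.  ]
20 [  3.61  -0.    -1.19   0.   -10.    -0.  ]
22 [  4.35  -0.    -1.35  -0.   -12.    -0.  ]
24 [  5.1    0.    -1.49  -0.   -14.    -0.  ]
26 [  5.85  -0.    -1.6   -0.   -16.    -0.  ]
```

Forces are low, so the swing is running freely. On to 24°.

Request:
{"method": "arm_command", "body": {"steps": [[0.35,0,-0.15,0,-1,0],[0.7,0,-0.29,0,-2,0],[1.05,0,-0.42,0,-3,0],[1.42,0,-0.55,0,-4,0],[1.78,0,-0.67,0,-5,0],[2.14,0,-0.79,0,-6,0],[2.87,0,-1.0,0,-8,0],[3.24,0,-1.1,0,-9,0],[3.61,0,-1.19,0,-10,0],[4.35,0,-1.35,0,-12,0],[5.1,0,-1.49,0,-14,0],[5.1,0,-1.49,0,-14,0]]}}

```text
t: 5.37
eef_pos: [625.6, -200.7, 336.9]
tcp_rot: [-3.14, -0.062, 0.044]
ft_force: [-11.7, -1.3, -1.5]
opening: 0.373
```

```bash
python3 - <<'E'
from h import *
s=state(); print(s["t"],s["opening"]*95,s["ft_force"],s["moment"],s["tcp_rot"])
S=[]
for n in("scene","top"):
    im=read_camera(n)[:,:,::-1]; c=proj(n,mw([[0,0,10]]))[0].astype(int); a=im[c[1]-38:c[1]+38,c[0]-38:c[0]+38]
    S.append(cv2.resize(a,None,fx=5,fy=5,interpolation=cv2.INTER_CUBIC))
cv2.imwrite("pics/c2.png",np.hstack(S))
E
```

```text
5.3667 35.47934066074445 [-11.67  -1.31  -1.53] [-0.29  2.23 -0.12] [-3.14 -0.06  0.04]
```

View pics/c2.png

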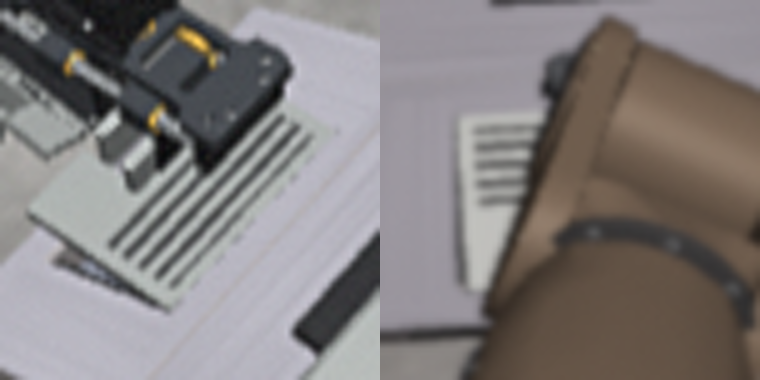

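The grille is swung about 24° with its far edge still under the lip: lower edge at left-crop (30,215), opening below it at (90,275). Drawing it out along its own -x.

Request:
{"method": "arm_command", "body": {"steps": [[-0.1,0,0,0,0,0],[-0.25,0,0,0,0,0],[-0.5,0,0,0,0,0],[-0.8,0,0,0,0,0],[-1.1,0,0,0,0,0],[-1.5,0,0,0,0,0],[-2,0,0,0,0,0],[-2.6,0,0,0,0,0],[-3.3,0,0,0,0,0],[-4,0,0,0,0,0],[-4.5,0,0,0,0,0],[-4.5,0,0,0,0,0]]}}

```text
t: 6.47
eef_pos: [579.8, -202.9, 334.0]
tcp_rot: [-3.141, -0.068, 0.043]
ft_force: [0.6, 0.3, -1.7]
opening: 0.373
```

```bash
python3 - <<'E'
from h import *
s=state(); print(s["t"],s["opening"]*95,s["ft_force"],s["moment"],s["joints"])
c=cur()
# target: level, lifted by 120, yaw 0.04
flat=R.from_euler('z',.043)*R.from_euler('x',np.pi)
print("lift",row((c[0]+[-10,0,110],flat),c))
# over tray: grille centre = tray centre; grasp point in grille (-28.4, .5, 34)
ty=-0.197; f2=R.from_euler('z',ty)*R.from_euler('x',np.pi)
for h in (100,0):
    p=np.array([645.9,178.5,4+h])+R.from_euler('z',ty).apply([-28.4,0.5,34+OFF]); print("tray",h,p, row((p,f2),(c[0]+[-10,0,110],flat)))
E
```

```text
6.4667 35.45073210334988 [ 0.64  0.28 -1.67] [-0.05  0.01 -0.03] [-0.45  0.55  1.67  0.04  0.86 -0.52]
lift [ -0.24  -0.05 -11.04  -0.06  -3.92   0.01]
tray 100 [618.15 184.55 309.3 ] [  6.49 -38.5   13.47   0.    -0.    13.75]
tray 0 [618.15 184.55 209.3 ] [  6.49 -38.5   23.47   0.    -0.    13.75]
```

The wrist carries only about 1.6 N, so the grille is free. Lifting and levelling.

Request:
{"method": "arm_command", "body": {"steps": [[-0.2,0,-0.5,0,-0.4,0],[-0.5,0,-1.5,0,-1.2,0],[-0.8,0,-3,0,-2,0],[-1,0,-4.5,0,-3,0],[-1,0,-5.5,0,-3.9,0],[-1,0,-6,0,-3.9,0],[-1,0,-6,0,-3.9,0],[-1,0,-6,0,-3.9,0],[-1,0,-6,0,-3.9,0]]}}

```text
t: 7.22
eef_pos: [566.7, -203.4, 392.4]
tcp_rot: [-3.14, -0.0, 0.044]
ft_force: [0.1, 0.6, -2.0]
opening: 0.373
```

```bash
python3 - <<'E'
from h import *
s=state(); print(s["t"],s["opening"]*95,s["ft_force"],s["eef_pos"],s["tcp_rot"])
c=cur(); ty=-0.197; f2=R.from_euler('z',ty)*R.from_euler('x',np.pi)
for h in (100,):
    p=np.array([645.9,178.5,4+h])+R.from_euler('z',ty).apply([-28.4,0.5,34+OFF]); print("tray",h,p, row((p,f2),c))
E
```

```text
7.2167 35.47932479240402 [ 0.12  0.57 -1.95] [ 566.72 -203.43  392.43] [-3.14 -0.    0.04]
tray 100 [618.15 184.55 309.3 ] [  6.83 -38.53   8.36  -0.08  -0.01  13.78]
```

Request:
{"method": "arm_command", "body": {"steps": [[0.1,-0.8,0,0,0,0.3],[0.5,-2.6,0,0,0,1],[1,-5.4,0,0,0,2],[1.6,-9,0,0,0,3.2],[2.2,-12.6,0,0,0,4.5],[2.9,-16.2,0,0,0,5.8],[3.5,-19.8,0,0,0,7.1],[4.1,-23.4,0.5,0,0,8.4],[4.8,-27,1.3,0,0,9.7],[5.4,-30.6,2.2,0,0,11],[5.9,-33.4,3.2,0,0,12],[6.3,-35.5,4.2,0,0,12.7]]}}

```text
t: 8.22
eef_pos: [613.8, 157.1, 350.4]
tcp_rot: [-3.14, 0.0, -0.178]
ft_force: [0.3, 0.4, -2.6]
opening: 0.376
```

Request:
{"method": "arm_command", "body": {"steps": [[0.3,-1.6,0.8,0,0,0.6],[0.5,-2.5,1.7,0,0,0.9],[0.5,-3,2.7,0,0,1.1],[0.5,-3,3.7,0,0,1.1],[0.5,-3,4.2,0,0,1.1],[0.5,-3,4.2,0,0,1.1],[0.5,-3,4.2,0,0,1.1],[0.5,-3,4.2,0,0,1.1],[0.5,-3,4.2,0,0,1.1]]}}

```text
t: 8.97
eef_pos: [624.6, 182.1, 310.2]
tcp_rot: [-3.14, -0.002, -0.198]
ft_force: [-0.5, -0.1, -1.3]
opening: 0.373
```

```bash
python3 - <<'E'
from h import *
s=state(); print(s["t"],s["opening"]*95,s["ft_force"],s["eef_pos"],s["tcp_rot"])
c=cur(); ty=-0.197; f2=R.from_euler('z',ty)*R.from_euler('x',np.pi)
for h in (0,):
    p=np.array([645.9,178.5,4+h])+R.from_euler('z',ty).apply([-28.4,0.5,34+OFF]); print("tray",h,p, row((p,f2),c))
im=read_camera("scene")[:,:,::-1]; cv2.imwrite("pics/c3.png",cv2.resize(im[130:280,210:410],None,fx=3,fy=3,interpolation=cv2.INTER_CUBIC))
E
```

```text
8.9667 35.45294401555489 [-0.52 -0.08 -1.26] [624.61 182.15 310.2 ] [-3.14 -0.   -0.2 ]
tray 0 [618.15 184.55 209.3 ] [-0.7  -0.09 10.09 -0.08 -0.09 -0.05]
```

View pics/c3.png

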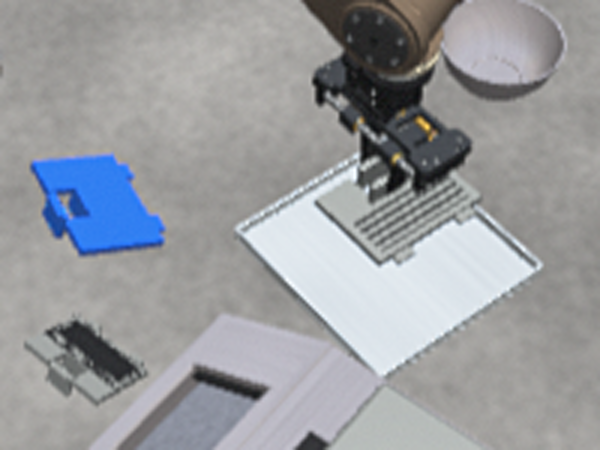

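The grille is held level over the tray at (400,215), and the opening in the machine is empty at (215,415). Lowering it, with a slow finish.

Request:
{"method": "arm_command", "body": {"steps": [[-0.2,0,0.5,0,0,0],[-0.4,0,1.7,0,0,0],[-0.6,0,3.2,0,0,0],[-0.7,-0.1,4.7,0,0,0],[-0.7,-0.1,6.2,0,0,0],[-0.7,-0.1,7.4,0,0,0],[-0.7,-0.1,8.3,0,0,0],[-0.7,-0.1,8.9,0,0,0],[-0.7,-0.1,9.2,0,0,0],[-0.7,-0.1,9.4,0,0,0],[-0.7,-0.1,9.5,0,0,0],[-0.7,-0.1,9.5,0,0,0]]}}

```text
t: 10.02
eef_pos: [618.0, 185.1, 214.8]
tcp_rot: [-3.14, -0.001, -0.197]
ft_force: [-0.0, -0.6, -1.7]
opening: 0.373
```

Request:
{"method": "arm_command", "body": {"steps": [[0,0,0.08,0,0,0],[0,0,0.16,0,0,0],[0,0,0.24,0,0,0],[0,0,0.32,0,0,0],[0,0,0.36,0,0,0],[0,0,0.4,0,0,0],[0,0,0.4,0,0,0]]}}

```text
t: 10.6
eef_pos: [617.9, 185.1, 210.4]
tcp_rot: [-3.141, -0.001, -0.197]
ft_force: [0.3, 0.0, -2.6]
opening: 0.371
```

Request:
{"method": "arm_command", "body": {"steps": [[0,0,0.05,0,0,0],[0,0,0.1,0,0,0],[0,0,0.15,0,0,0],[0,0,0.2,0,0,0],[0,0,0.2,0,0,0]]}}

```text
t: 11.02
eef_pos: [617.9, 185.1, 208.4]
tcp_rot: [-3.141, -0.001, -0.197]
ft_force: [-0.2, -1.0, -1.3]
opening: 0.375
```

Request:
{"method": "arm_command", "body": {"steps": [[0,0,0.05,0,0,0],[0,0,0.1,0,0,0],[0,0,0.15,0,0,0],[0,0,0.15,0,0,0]]}}

```text
t: 11.35
eef_pos: [617.9, 185.1, 208.1]
tcp_rot: [-3.14, -0.001, -0.197]
ft_force: [-2.2, -2.0, 10.1]
opening: 0.373
```

Contact is made (+12 N). Easing off 1 mm of the command, then releasing.

Request:
{"method": "arm_command", "body": {"steps": [[0,0,-0.05,0,0,0],[0,0,-0.1,0,0,0],[0,0,-0.1,0,0,0]]}}

```text
t: 11.6
eef_pos: [617.9, 185.1, 208.2]
tcp_rot: [-3.141, -0.001, -0.197]
ft_force: [-1.9, -1.2, 3.2]
opening: 0.379
```

Request:
{"method": "arm_command", "body": {"steps": [[0,0,0,0,0,0],[0,0,0,0,0,0],[0,0,0,0,0,0],[0,0,0,0,0,0],[0,0,0,0,0,0],[0,0,0,0,0,0],[0,0,0,0,0,0],[0,0,0,0,0,0]], "jaw": 7}}

```text
t: 12.27
eef_pos: [617.9, 185.1, 207.9]
tcp_rot: [-3.141, -0.001, -0.197]
ft_force: [-0.2, 1.4, -0.4]
opening: 0.735
```

Request:
{"method": "arm_command", "body": {"steps": [[0,0,-0.3,0,0,0],[0,0,-0.8,0,0,0],[0,0,-1.5,0,0,0],[0,0,-2.5,0,0,0],[0,0,-4,0,0,0],[0,0,-6,0,0,0],[0,0,-9,0,0,0],[0,0,-12,0,0,0],[0,0,-14.5,0,0,0],[0,0,-16,0,0,0],[0,0,-16,0,0,0],[0,0,-16,0,0,0]]}}

```text
t: 13.27
eef_pos: [617.5, 184.9, 369.1]
tcp_rot: [-3.14, -0.003, -0.197]
ft_force: [1.0, 0.1, -0.7]
opening: 0.737
```

```bash
python3 - <<'E'
from h import *
S=[]
im=read_camera("scene")[:,:,::-1]; S.append(cv2.resize(im[130:280,270:400],None,fx=3,fy=3,interpolation=cv2.INTER_CUBIC))
im=read_camera("top")[:,:,::-1]; S.append(cv2.resize(im[110:260,95:215+10],None,fx=3,fy=3,interpolation=cv2.INTER_CUBIC))
im=read_camera("top")[:,:,::-1]
cv2.imwrite("pics/c4.png",np.hstack(S))
s=state(); print(s["t"],s["opening"]*95,s["ft_force"],s["eef_pos"])
E
```

```text
13.4167 69.95983650224741 [ 0.14  0.51 -0.37] [617.6  184.91 366.85]
```

View pics/c4.png

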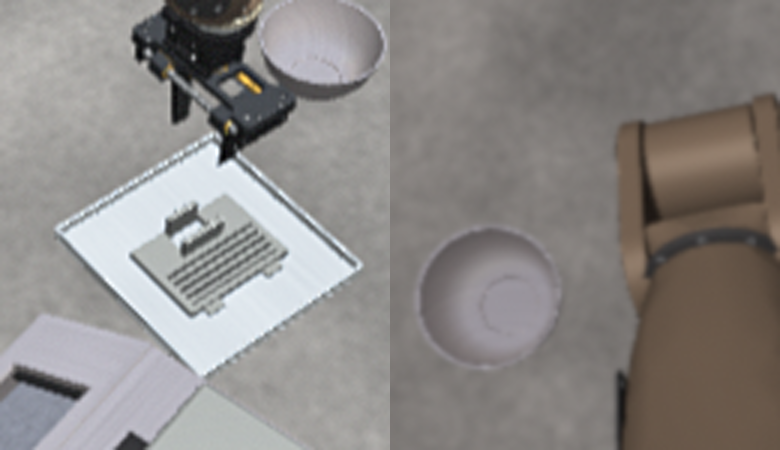

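The grille lies flat with its louvres up in the middle of the tray at (210,255). The gripper is well clear, and the bowl is at the same pixels as in the first top view. Handing in.

```bash
python3 -c "
from cell import *
job_done(); print(state()['t'])"
```

```text
the job is handed in; nothing more can be done
the job is handed in; nothing more can be done
```

The grille is out of the machine and lying flat in the middle of the baking tray, louvred side up and released. I handed the job in at about 13.4 s of the 58 s allowed.

- **Removal:** I pinched the tab fully in towards the rib (the opening read 35.6 mm) and swung the lower edge up about 24° with the upper edge still hooked. Then I drew it out along its own -x. The wrist force peaked at about 12 N.
- **Setting down:** I lowered it in small steps until it touched the tray (about 10 N at the wrist). I eased off before opening the fingers, then raised the gripper about 160 mm clear.
- **Last checks:** The final scene picture shows the grille flat within the tray rim and the machine's opening empty. The bowl is at its original place. The wrist read under 1 N with the fingers open.
- **Not checked or slightly off:** I did not look at the tin again after the job; no move was planned near it. The camera fit differed by about 4 mm sideways between the two views, which made no difference to the grasp. The tray touched about 1 mm lower than I had calculated.

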